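# Open the bench strongbox: dial its combination, press its plunger home

## Task

Unlock the strongbox that is bolted to the bench: turn its dial right (clockwise) to the second mark to the right of the long home mark and stop on it for a moment, then turn it left, through home, to the first mark to the left of home, running past neither number. With the dial left there, push the spring plunger gently down until you feel it firmly on its stop, hold it there for about half a second, and let it come back up, so that the lock pushes the drawer ajar. Do not touch the drawer yourself, do not press the plunger before the combination is set, and leave the tub, hammer and can where they are.

Things in the scene. Friction and masses are not known exactly. Their poses are not given: they have to be found in the camera images.
- box: Grey steel strongbox fixed to the bench, 240 (x) x 300 (y) x 130 high; origin at the centre of its underside, z up, x pointing away from the drawer front (the drawer is in the -x face, towards the robot). On its flat top stand the dial (axis at x = 0, y = +75) and the plunger (x = 0, y = -75).
- dial (a joint): Dial angle in rad: 0 with its pointer on the home mark, growing as it turns LEFT (anticlockwise from above). White marks every 30 degrees: second mark right of home = -1.047, first mark left = +0.524. Range -2.6 to 2.6; stays where left (friction 0.08 N m). Within 0.12 rad of a mark is on it; over 0.26 rad beyond a number is past it.
- home_mark (a point): The long white home mark painted on the box top beside the dial, on its -x (robot) side, 54 from the dial's axis; 18 long, 6 wide. Eleven shorter marks complete the circle. Seen from above with home at 12 o'clock, right (clockwise) marks run 1, 2, 3 like a clock's hours.
- dial_grip (a point): Point on the dial's vertical axis, 45 above the box top; turns with the dial. Dial: dark disc 84 diameter, 14 high, carrying an upright steel bar to pinch, 66 long (along this point's x), 14 thick (y), its top 7 above this point, its lower edge on the disc 31 below. The bar's end at -x, with a black stripe on top and a nib, is the pointer.
- plunger: Steel mushroom-headed spring plunger; origin at the centre of the head's flat top, 60 above the box top when up; head 60 diameter, 13 thick. It sinks straight down: 5 N to start, plus 0.22 N per mm and 1 to 2 N from the lock. Its unseen stop differs each time, 10 to 30 mm down; a rubber buffer there (6 N per mm) makes the push rise sharply. Springs back up.
- collar: Fixed dark collar round the plunger's stem, 54 diameter, 10 high; origin at its underside on the box top. Holds the hidden stop. The plunger is on the stop when it bears on it with over 2.5 N: about 11 N of push in all at the shortest stroke, up to 16 N at the longest. More than 35 N of push damages it.
- drawer: Drawer of the box, 280 wide front, 66 high, in the -x face. Its origin coincides with the box's origin when shut and moves to the box's -x as it opens. A cam on the plunger pushes it out 8 to 29 mm, by the stroke, as the plunger goes fully down; it then stays ajar.
- tub_mid (a point): White open plastic tub, 130 x 110 x 55 high; this point at its centre, half-way up. Bystander beside the box.
- hammer_grip (a point): Hammer, 260 long, lying on the bench on the other side of the box; this point on its handle. Bystander.
- can_mid (a point): Upright metal can, 60 diameter, 150 high; this point at its centre, half-way up. Bystander beyond the box.

How it is judged:
By the outcome, as a careful person would: the job done as asked, in the order asked, and still so for the second after the job is handed in, with the robot touching nothing.
It also fails if it takes over 51 s, if anything falls off the work surface, if the arm or the gripper's body presses on something with over 40 N, if the wrist force passes 120 N, or if a joint passes its speed limit or range.

## Robot

A 6-joint arm with a two-finger parallel gripper is mounted at the origin on the work surface. World frame = base frame: x ahead of the robot, y to its left, z up, the work surface at z = 0. Lengths are in m, angles in rad, forces in N, time in s.
With the tool pointing down it reaches from about 0.4 to 0.825 m from the base axis. Payload 7 kg.
Tool frame: the origin (TCP) lies midway between the tips of the shut fingers; the grasp point (between the pads) lies 19 mm behind it; z points along the fingers, y is the direction in which the jaws open and shut (so a half turn about z gives the same grasp; the last joint's range is limited). The gripper opens to 85 mm and grips with 20 to 120 N. Pads are 22 mm wide; open, the fingers measure 114 mm over their backs; the gripper's body (76 mm by 85 mm) begins 54 mm behind the grasp point. The pads swing forward as they close: fully open they stand 13 mm farther back than shut.
Start: joints at [1.464, 0.359, 0.012, 0, -1.224, -0.288], TCP at [0.26, 0.623, 0.231] pointing down, gripper open.
Joint ranges: [-3.07, 3.07], [-1.43, 2.12], [-1.02, 1.25], [-3.03, 1.67], [-3.05, -0], [-3.03, 3.03]. Speed limits (rad/s): [2.39, 2.39, 3.01, 3.14, 3.14, 3.14].

## Interface

Orientations are given as a rotation vector (axis times angle).
In Python, from plant import bot, imaging, job gives the robot as it stands.
- The arm moves only by the shell command python3 -m creep 'ROWS' [FORCE]. ROWS is JSON, a list of rows, each an object of numbers: "grip": the opening in per cent of the stroke, from 0 (shut) to 100 (fully open); "dx", "dy", "dz": the shift along the tool's x, y, z in mm; "ax", "ay", "az": the turn, a rotation vector about the tool's x, y, z in degrees. A call has exactly 10 rows; each row is the pose to reach, as a shift and turn from the pose measured when the call began, along the tool's axes at that moment; what a row does not reach only later rows make up. A row lasts 1/8 s, in which the tool goes at most 62.5 mm and 10.7 degrees, less where a joint would pass 70% of its speed; a pose out of reach is approached as far as the arm can. A call with a gripper value outside its range is refused whole. The fingers move at their own pace and stop on an object; FORCE is the grip in N (left out, the last holds). Time passes only in rows, so rows that repeat a pose let the fingers close, or fill a call up. It gives the time, the measured TCP pose, the force and the opening at its end, in the units of the state.
- bot.observe(): the state, without advancing time (a new reading comes with each control period).
- imaging.capture(name): name is "scene" or "top"; returns a dict with "frame" (400x640x3 uint8, blue, green, red), "K" (3x3 intrinsics, pixels), "T" (4x4, takes a point from camera to world coordinates). Camera axes: x right, y up, looking along -z (the intrinsics and any distortion apply to the point x, -y, -z); pixel columns grow to the right and rows downward; lengths in m; the calibration is good to about 2 mm. A picture is of the moment at which its call begins. There is no depth.
- job.job_done(): hands the job in, once; it reports no verdict.
Trained networks look in a picture, given as the dict that the camera call returned (one of the last four; its "shot" number tells which), for a name from the list of things; names that differ only in an ending like _2 or _b are one class to them, and where a whole thing is asked for, a point or a joint stands for the part that bears it (a point fixed in the world has none). Each returns a list of dicts, best first, with "confidence" (0 to 1); they miss things now and then, are a little off and sometimes report something else, mostly with a low value. They report only what shows in the picture. A call takes as long as a camera call.
- imaging.find_in(label, picture): "bbox" ([centre column, centre row, width, height] in pixels, round what is visible of it).
The state is a dict: "t": time; "joint_positions": joint angles; "qvel": joint speeds; "joint_efforts": joint torques, N m; "position": TCP position; "eef_rot": TCP orientation; "contact_force": force on the tool from outside, world axes, zero at the start; "ft_torque": the same for the moment, N m; "width": opening from 0.0 (shut) to 1.0 (fully open).
Only numpy, scipy, OpenCV 4.12 (cv2) and the standard library are available. Lean on these libraries where they do the work, as an engineer would, in place of code of your own. Each camera call takes 0.05 s, during which the arm holds its last target. There are 200 camera calls.

## Working session

There is one attempt and no reset: what is moved stays moved. The work goes in short steps, Python scripts to look and compute and a shell command to move; the robot and the scene stay as the last step left them, time stands still between calls to the robot, and variables do not carry over. Pictures are saved under pics/ and viewed, about 8 in all and at most 12, crops included, and the job is handed in when it is done.

```bash
mkdir -p pics; ls
cat > h.py <<'E'
from plant import bot, imaging, job
import numpy as np, cv2
from scipy.spatial.transform import Rotation as R
def ray(p,u,v):
    d=np.linalg.inv(p["K"])@[u,v,1]; d=np.array([d[0],-d[1],-d[2]])
    return p["T"][:3,3], p["T"][:3,:3]@d
def at(p,u,v,z):
    o,d=ray(p,u,v); return o+d*(z-o[2])/d[2]
def proj(p,X):
    c=np.linalg.inv(p["T"])@np.append(X,1); q=p["K"]@[c[0],-c[1],-c[2]]; return q[:2]/q[2]
E
python3 - <<'E'
from h import *
s=bot.observe(); print({k:np.round(v,3).tolist() for k,v in s.items()})
for n in("top","scene"):
    p=imaging.capture(n); cv2.imwrite(f"pics/{n}0.png",p["frame"]); print(n,[k for k in p],np.round(p["T"],3).tolist(),np.round(p["K"],1).tolist(),p.get("D"))
    for l in("box","dial","home_mark","plunger","collar","drawer","tub_mid","hammer_grip","can_mid"):
        try: r=imaging.find_in(l,p); print(l,[(np.round(x["bbox"],1).tolist(),round(x["confidence"],2)) for x in r[:2]])
        except Exception as e: print(l,e)
E
```

```text
pics
{'t': 0.0, 'joint_positions': [1.464, 0.359, 0.011, -0.0, -1.224, -0.288], 'qvel': [0.001, -0.002, 0.002, -0.0, -0.001, 0.003], 'joint_efforts': [0.002, -58.332, 29.341, 6.936, -0.006, 0.0], 'position': [0.259, 0.623, 0.23], 'eef_rot': [3.079, -0.616, -0.0], 'contact_force': [0.328, 0.835, 0.047], 'ft_torque': [-0.022, -0.047, -0.029], 'width': 0.995}
top ['frame', 'K', 'T', 'shot'] [[0.145, 0.964, -0.223, 0.452], [-0.989, 0.142, -0.028, 0.044], [0.005, 0.225, 0.974, 0.997], [0.0, 0.0, 0.0, 1.0]] [[412.6, 0.0, 318.0], [0.0, 412.6, 206.3], [0.0, 0.0, 1.0]] None
box [([334.9, 254.9, 159.9, 136.9], 0.61)]
dial [([299.6, 251.4, 37.8, 46.0], 0.68)]
home_mark [([333.8, 255.0, 158.8, 127.6], 0.76)]
plunger [([374.0, 255.5, 31.3, 30.4], 0.63), ([446.5, 263.8, 42.7, 109.1], 0.26)]
collar [([373.0, 256.2, 34.4, 30.7], 0.5)]
drawer [([327.9, 315.1, 41.2, 8.4], 0.69), ([446.7, 265.0, 43.2, 110.6], 0.68)]
tub_mid [([216.4, 233.6, 56.0, 65.5], 0.87)]
hammer_grip [([447.1, 265.1, 44.5, 111.5], 0.61)]
can_mid [([322.9, 170.1, 25.7, 39.9], 0.97)]
scene ['frame', 'K', 'T', 'shot'] [[-0.848, -0.305, 0.434, 1.126], [0.529, -0.452, 0.718, 0.813], [-0.023, 0.838, 0.544, 0.721], [0.0, 0.0, 0.0, 1.0]] [[410.6, 0.0, 318.9], [0.0, 410.6, 199.2], [0.0, 0.0, 1.0]] None
box [([349.0, 210.3, 130.7, 113.3], 0.93)]
dial [([363.0, 194.9, 31.2, 28.9], 0.96), ([406.8, 276.1, 66.4, 66.2], 0.56)]
home_mark [([348.6, 211.6, 131.3, 116.0], 0.64), ([406.1, 275.1, 67.7, 68.5], 0.23)]
plunger [([328.2, 162.6, 22.2, 20.9], 0.72)]
collar [([330.9, 177.4, 17.0, 8.1], 0.64)]
drawer []
tub_mid [([405.5, 277.1, 66.3, 68.4], 0.63)]
hammer_grip [([270.0, 195.9, 25.7, 19.9], 0.58)]
can_mid [([297.0, 238.2, 23.8, 59.2], 0.95)]
```

```bash
python3 - <<'E'
import cv2
a=cv2.imread("pics/top0.png")[175:330,240:430]; cv2.imwrite("pics/top0c.png",cv2.resize(a,None,fx=4,fy=3.87,interpolation=cv2.INTER_CUBIC) if 0 else cv2.resize(a,(760,600*760//760 if 0 else 620))[:600])
E
python3 - <<'E'
import cv2
a=cv2.imread("pics/top0.png")[180:330,240:430]; cv2.imwrite("pics/top0c.png",cv2.resize(a,None,fx=4,fy=4,interpolation=cv2.INTER_CUBIC))
E
```

```text
(no output)
```

View pics/top0c.png

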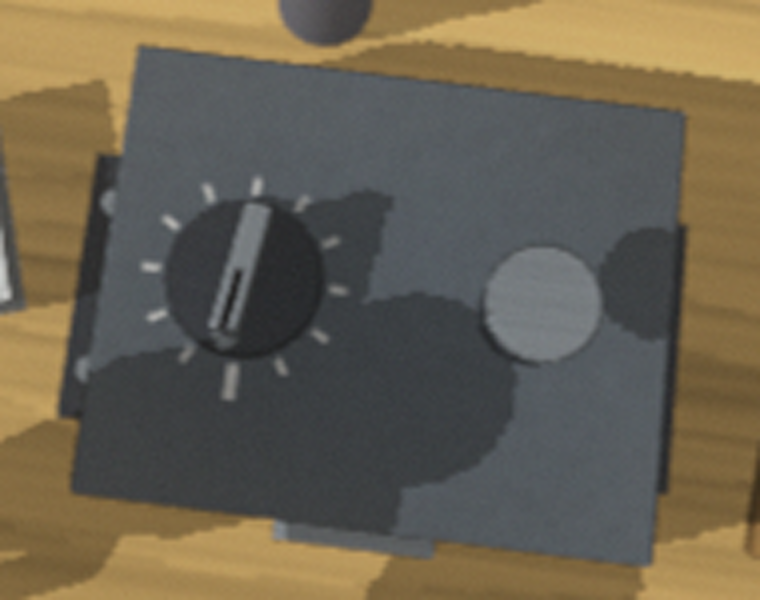

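View pics/scene0.png

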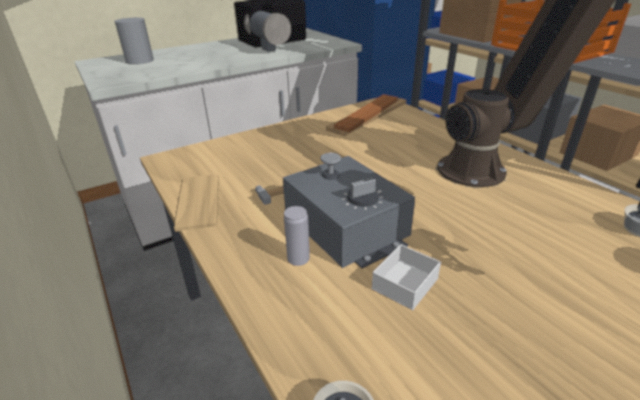

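The top view shows the box with its top corners at crop px (140,47), (684,113), (650,565) and (73,490). The dial centre is at about (245,278) and the black-striped pointer end at about (222,330). The home mark is at (230,381) and the plunger head at (542,304). The scene view agrees: can behind the box, tub to its left, hammer to its right.

Run:
```python
from h import *
p=imaging.capture("top"); q=imaging.capture("scene"); f=lambda c,r:(240+(c+.5)/4-.5,180+(r+.5)/4-.5)
W=lambda c,r,z:at(p,*f(c,r),z)[:2]
C=np.array([W(140,47,.13),W(684,113,.13),W(650,565,.13),W(73,490,.13)])
M=np.array([[.12,.15],[.12,-.15],[-.12,-.15],[-.12,.15]])
print("edges",[round(np.linalg.norm(C[i]-C[i-1]),3) for i in range(4)])
mc=C.mean(0); A=((M[:,0]+1j*M[:,1]).conj()*((C-mc)[:,0]+1j*(C-mc)[:,1])).sum(); yaw=np.angle(A)
print("centre",mc,"yaw",yaw)
B=lambda x,y: mc+np.array([[np.cos(yaw),-np.sin(yaw)],[np.sin(yaw),np.cos(yaw)]])@[x,y]
print("pred dial",B(0,.075),"plunger",B(0,-.075),"home",B(-.054,.075))
marks=[(230,381),(281,367),(320,337),(338,291),(331,242),(303,203),(257,186),(208,193),(170,222),(151,267),(157,315),(188,353)]
m=np.array([W(c,r,.13) for c,r in marks]); print("marks centre",m[1:].mean(0), "home",m[0])
print("disc",W(245,278,.144),"plunger",W(543,304,.19))
e1,e2=W(258,207,.182),W(220,329,.182); print("bar",e1,e2,np.linalg.norm(e1-e2),(e1+e2)/2)
d=e1-e2; a=np.arctan2(d[1],d[0]); h=-(m[0]-m[6]); print("bar angle",a,"home axis",np.arctan2(h[1],h[0]),"yaw",yaw,"dial",a-yaw)
s=bot.observe(); r=R.from_rotvec(s["eef_rot"]).as_matrix(); print("tool x",r[:,0],"tool y",r[:,1],s["position"])
# scene cross-check
dx=proj(q,np.append(B(0,.075),.175)); px=proj(q,np.append(B(0,-.075),.185)); print("scene dial",dx,"plunger",px)
for c in M: print(proj(q,np.append(B(*c),.13)).round(0),end=' ')
```

```text
edges [np.float64(0.236), np.float64(0.296), np.float64(0.237), np.float64(0.296)]
centre [0.55445656 0.016681  ] yaw 0.021575618791494708
pred dial [0.55283851 0.09166355] plunger [ 0.5560746  -0.05830154] home [0.49885108 0.09049855]
marks centre [0.55766557 0.09186228] home [0.49937481 0.09108683]
disc [0.55178763 0.09087424] plunger [ 0.55496436 -0.05756586]
bar [0.58339034 0.08785344] [0.52073786 0.09708145] 0.06332842753576978 [0.5520641  0.09246744]
bar angle -0.14623733631094352 home axis 0.01731573537332008 yaw 0.021575618791494708 dial -0.1678129551024382
tool x [ 9.23064707e-01 -3.84644702e-01 -4.50921212e-06] tool y [-3.84644702e-01 -9.23064706e-01 -3.60103765e-05] [0.25964321 0.62305331 0.23132338]
scene dial [364.12346148 182.62119749] plunger [331.154903   157.55569665]
[344. 227.] [283. 176.] [349. 154.] [417. 196.]
```

```bash
python3 -m creep '[{"dx":30,"dy":24,"az":-2,"grip":70},{"dx":85,"dy":67,"az":-4,"grip":70},{"dx":140,"dy":111,"az":-6,"grip":70},{"dx":195,"dy":155,"az":-8,"grip":70},{"dx":250,"dy":199,"az":-10,"grip":70},{"dx":305,"dy":243,"az":-12,"grip":70},{"dx":360,"dy":287,"az":-14,"grip":70},{"dx":410,"dy":327,"az":-14,"grip":70},{"dx":455,"dy":362,"az":-14,"grip":70},{"dx":475,"dy":378,"az":-14,"grip":70}]' 30
python3 - <<'E'
from h import *
s=bot.observe(); r=R.from_rotvec(s["eef_rot"]).as_matrix(); p=s["position"]
print(p,s["joint_positions"],"yaw",np.arctan2(r[1,0],r[0,0]),r[:,2],s["contact_force"])
print("to dial dxyz mm",1000*r.T@(np.array([.5525,.0915,.152])-p))
c=imaging.capture("scene"); print([x["bbox"] for x in imaging.find_in("dial",c)]); cv2.imwrite("pics/s1.png",cv2.resize(c["frame"][110:260,260:450],None,fx=4,fy=4,interpolation=cv2.INTER_CUBIC))
E
```

```text
[0.25964321 0.62305331 0.23132338] [ 1.46407982e+00  3.58581870e-01  1.19189712e-02  6.28232809e-06
 -1.22409762e+00 -2.88108504e-01] yaw -0.39482288032192153 [ 9.68890598e-06  3.49743522e-05 -9.99999999e-01] [-0.40126768  0.1117243   0.01927647]
to dial dxyz mm [474.78529004 378.01514584  79.30762857]
[[362.4, 194.8, 31.9, 29.0]]validation failed for argument at $[0]...
```

View pics/s1.png

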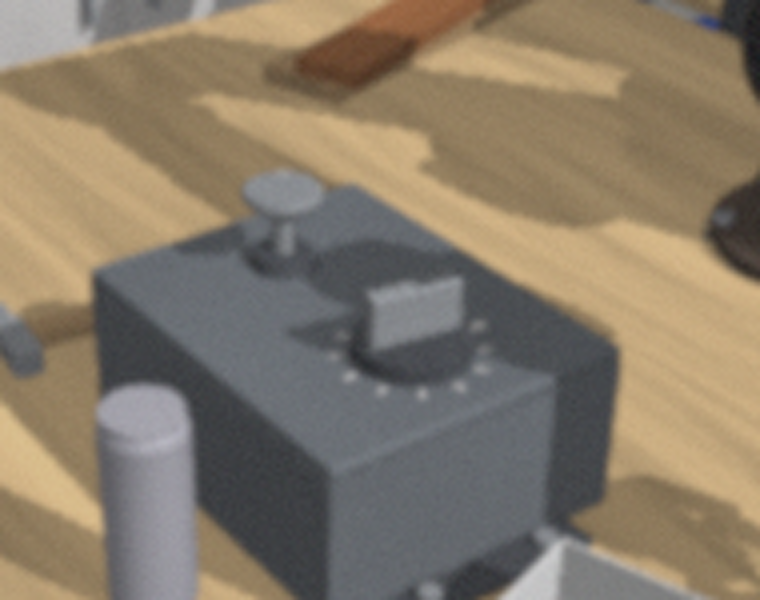

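The arm didn't move: the first row was refused, probably because every key has to be present. In this view the plunger head (331,157) and the bar top (364,182) match the positions projected from the top view.

```bash
python3 -m creep '[{"grip":70,"dx":30,"dy":24,"dz":0,"ax":0,"ay":0,"az":-2},{"grip":70,"dx":85,"dy":67,"dz":0,"ax":0,"ay":0,"az":-4},{"grip":70,"dx":140,"dy":111,"dz":0,"ax":0,"ay":0,"az":-6},{"grip":70,"dx":195,"dy":155,"dz":0,"ax":0,"ay":0,"az":-8},{"grip":70,"dx":250,"dy":199,"dz":0,"ax":0,"ay":0,"az":-10},{"grip":70,"dx":305,"dy":243,"dz":0,"ax":0,"ay":0,"az":-12},{"grip":70,"dx":360,"dy":287,"dz":0,"ax":0,"ay":0,"az":-14},{"grip":70,"dx":410,"dy":327,"dz":0,"ax":0,"ay":0,"az":-14},{"grip":70,"dx":455,"dy":362,"dz":0,"ax":0,"ay":0,"az":-14},{"grip":70,"dx":475,"dy":378,"dz":0,"ax":0,"ay":0,"az":-14}]' 30
cat > st.py <<'E'
from h import *
import sys
s=bot.observe(); r=R.from_rotvec(s["eef_rot"]).as_matrix(); p=s["position"]
print("t",s["t"],"pos",p.round(4),"yaw",np.arctan2(r[1,0],r[0,0]).round(3),"F",s["contact_force"].round(2),"M",s["ft_torque"].round(2),"w",round(s["width"],3),"q",s["joint_positions"].round(2))
T=np.array(eval(sys.argv[1])); print("dxyz mm",(1000*r.T@(T-p)).round(1))
E
python3 st.py '.5525,.0915,.152'
```

```text
t: 2.45
position: [0.5505, 0.095, 0.2317]
eef_rot: [-3.132, 0.236, -0.001]
contact_force: [1.0, 1.3, 0.1]
width: 0.698
t 2.45 pos [0.5505 0.095  0.2317] yaw -0.15 F [1.   1.34 0.09] M [ 0.16 -0.19  0.01] w 0.698 q [ 0.52  0.17 -0.25  0.   -1.15  0.9 ]
dxyz mm [ 2.4  3.2 79.7]
```

```bash
python3 -m creep '[{"grip":70,"dx":1,"dy":2,"dz":15,"ax":0,"ay":0,"az":0},{"grip":60,"dx":2,"dy":3,"dz":35,"ax":0,"ay":0,"az":0},{"grip":60,"dx":2,"dy":3,"dz":55,"ax":0,"ay":0,"az":0},{"grip":60,"dx":2,"dy":3,"dz":70,"ax":0,"ay":0,"az":0},{"grip":60,"dx":2,"dy":3,"dz":78,"ax":0,"ay":0,"az":0},{"grip":40,"dx":2,"dy":3,"dz":78,"ax":0,"ay":0,"az":0},{"grip":25,"dx":2,"dy":3,"dz":78,"ax":0,"ay":0,"az":0},{"grip":10,"dx":2,"dy":3,"dz":78,"ax":0,"ay":0,"az":0},{"grip":0,"dx":2,"dy":3,"dz":78,"ax":0,"ay":0,"az":0},{"grip":0,"dx":2,"dy":3,"dz":78,"ax":0,"ay":0,"az":0}]' 30 >/dev/null
python3 st.py '.5525,.0915,.153'
python3 - <<'E'
from h import *
c=imaging.capture("scene"); cv2.imwrite("pics/s2.png",cv2.resize(c["frame"][110:260,260:450],None,fx=4,fy=4,interpolation=cv2.INTER_CUBIC))
E
```

```text
t 3.7 pos [0.5521 0.0903 0.1547] yaw -0.15 F [-0.62 -7.07  2.67] M [-2.3   0.09  0.02] w 0.154 q [ 0.51  0.23 -0.35  0.   -0.98  0.91]
dxyz mm [ 0.2 -1.2  1.7]
```

View pics/s2.png

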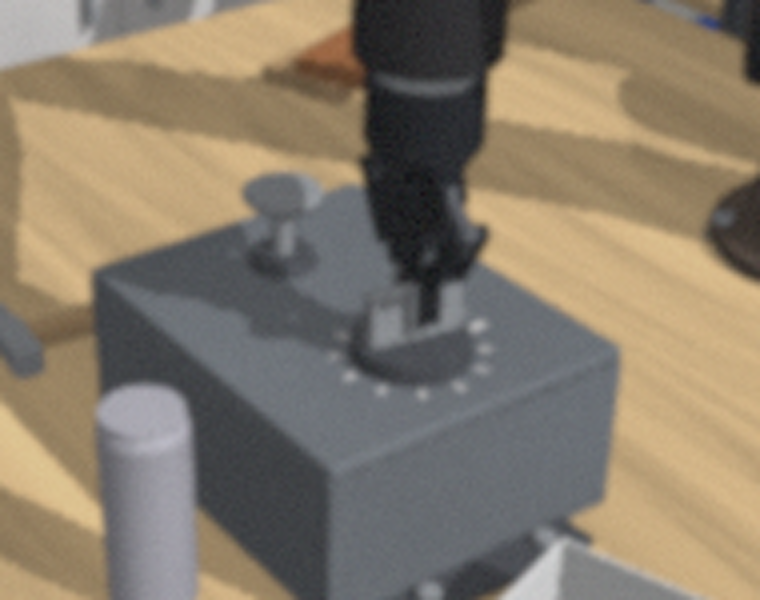

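The fingers pinch the bar (width 13 mm, bar 14 mm). The bar's direction is unchanged, and the side force suggests the axis is about 1 mm further towards -y. Next I turn right about 50°.

```bash
python3 -m creep '[{"grip":0,"dx":0,"dy":0,"dz":0,"ax":0,"ay":0,"az":4},{"grip":0,"dx":0,"dy":0,"dz":0,"ax":0,"ay":0,"az":11},{"grip":0,"dx":0,"dy":0,"dz":0,"ax":0,"ay":0,"az":18},{"grip":0,"dx":0,"dy":0,"dz":0,"ax":0,"ay":0,"az":25},{"grip":0,"dx":0,"dy":0,"dz":0,"ax":0,"ay":0,"az":32},{"grip":0,"dx":0,"dy":0,"dz":0,"ax":0,"ay":0,"az":39},{"grip":0,"dx":0,"dy":0,"dz":0,"ax":0,"ay":0,"az":45},{"grip":0,"dx":0,"dy":0,"dz":0,"ax":0,"ay":0,"az":49},{"grip":0,"dx":0,"dy":0,"dz":0,"ax":0,"ay":0,"az":50},{"grip":0,"dx":0,"dy":0,"dz":0,"ax":0,"ay":0,"az":50}]' >/dev/null
python3 st.py '.5525,.0905,.153'
python3 - <<'E'
from h import *
c=imaging.capture("scene"); cv2.imwrite("pics/s3.png",cv2.resize(c["frame"][160:220,320:400],None,fx=8,fy=8,interpolation=cv2.INTER_CUBIC))
E
```

```text
t 5.0 pos [0.5534 0.0919 0.1548] yaw -1.023 F [ 3.47  5.24 -8.01] M [ 1.83 -1.6  -0.  ] w 0.156 q [ 0.51  0.23 -0.35  0.   -0.98  0.03]
dxyz mm [0.8 1.5 1.8]
```

View pics/s3.png

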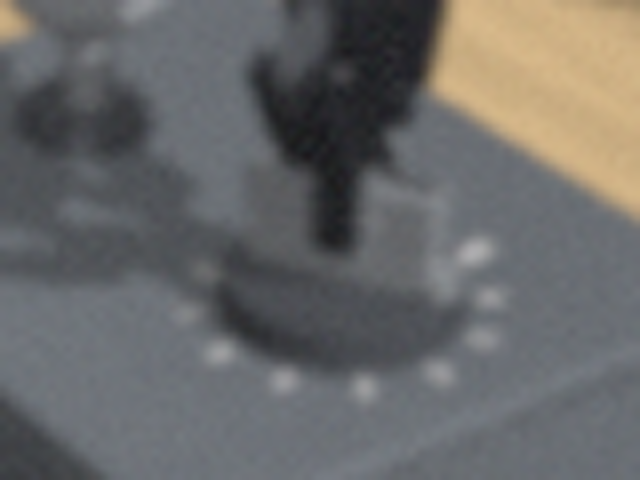

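```bash
python3 -m creep '[{"grip":0,"dx":0,"dy":0,"dz":0,"ax":0,"ay":0,"az":0},{"grip":0,"dx":0,"dy":0,"dz":0,"ax":0,"ay":0,"az":0},{"grip":0,"dx":0,"dy":0,"dz":0,"ax":0,"ay":0,"az":0},{"grip":0,"dx":0,"dy":0,"dz":0,"ax":0,"ay":0,"az":0},{"grip":0,"dx":0,"dy":0,"dz":0,"ax":0,"ay":0,"az":0},{"grip":0,"dx":0,"dy":0,"dz":0,"ax":0,"ay":0,"az":0},{"grip":0,"dx":0,"dy":0,"dz":0,"ax":0,"ay":0,"az":0},{"grip":0,"dx":0,"dy":0,"dz":0,"ax":0,"ay":0,"az":0},{"grip":0,"dx":0,"dy":0,"dz":0,"ax":0,"ay":0,"az":0},{"grip":0,"dx":0,"dy":0,"dz":0,"ax":0,"ay":0,"az":0}]' >/dev/null
python3 st.py '.5525,.0905,.153'
python3 - <<'E'
from h import *
c=imaging.capture("scene")
P=lambda X:((proj(c,X)-[320,160]+.5)*8).round(0)
D=np.array([.5525,.091,.0]); yaw=.02
for dial in(-.9,-1.047,-1.2):
    a=yaw+dial; u=np.array([-np.cos(a),-np.sin(a),0]); n=np.array([-u[1],u[0],0])
    print(dial,"ends low/top",[P(D+s*.033*u+k*.007*n+[0,0,z]).tolist() for s in(1,-1) for k in (1,-1) for z in(.144,.182)])
for k in range(4): a=yaw-k*np.pi/6; print("mark",k,P(D+.052*np.array([-np.cos(a),-np.sin(a),0])+[0,0,.13]))
E
```

```text
t 6.3 pos [0.5534 0.092  0.1547] yaw -1.023 F [ 1.38  1.81 -5.96] M [ 0.63 -0.76 -0.  ] w 0.158 q [ 0.51  0.23 -0.35  0.   -0.98  0.03]
dxyz mm [0.8 1.5 1.7]
-0.9 ends low/top [[456.0, 269.0], [463.0, 169.0], [448.0, 291.0], [454.0, 190.0], [261.0, 239.0], [264.0, 141.0], [250.0, 261.0], [253.0, 161.0]]
-1.047 ends low/top [[455.0, 277.0], [462.0, 177.0], [440.0, 298.0], [446.0, 197.0], [269.0, 233.0], [271.0, 134.0], [252.0, 253.0], [255.0, 154.0]]
-1.2 ends low/top [[452.0, 285.0], [458.0, 185.0], [431.0, 305.0], [437.0, 204.0], [278.0, 227.0], [281.0, 128.0], [256.0, 245.0], [259.0, 146.0]]
mark 0 [473. 253.]
mark 1 [507. 293.]
mark 2 [501. 337.]
mark 3 [453. 372.]
```

The bar's pointer-end corner, seen at (438,300) in the crop, matches the projection for -1.05 rad, (440,298). So the dial is on the second right mark and has rested there for over 1 s. Next I turn left 90° in two calls.

```bash
python3 -m creep '[{"grip":0,"dx":0,"dy":0,"dz":0,"ax":0,"ay":0,"az":-4},{"grip":0,"dx":0,"dy":0,"dz":0,"ax":0,"ay":0,"az":-11},{"grip":0,"dx":0,"dy":0,"dz":0,"ax":0,"ay":0,"az":-18},{"grip":0,"dx":0,"dy":0,"dz":0,"ax":0,"ay":0,"az":-25},{"grip":0,"dx":0,"dy":0,"dz":0,"ax":0,"ay":0,"az":-32},{"grip":0,"dx":0,"dy":0,"dz":0,"ax":0,"ay":0,"az":-39},{"grip":0,"dx":0,"dy":0,"dz":0,"ax":0,"ay":0,"az":-46},{"grip":0,"dx":0,"dy":0,"dz":0,"ax":0,"ay":0,"az":-53},{"grip":0,"dx":0,"dy":0,"dz":0,"ax":0,"ay":0,"az":-59},{"grip":0,"dx":0,"dy":0,"dz":0,"ax":0,"ay":0,"az":-62}]' >/dev/null
python3 st.py '.5525,.0905,.153'
```

```text
t 7.6 pos [0.5521 0.0898 0.1547] yaw 0.061 F [-0.7  -9.28 -1.23] M [-2.48  0.17 -0.14] w 0.158 q [ 0.51  0.23 -0.35  0.   -0.98  1.12]
dxyz mm [ 0.5 -0.7  1.7]
```

```bash
python3 -m creep '[{"grip":0,"dx":0,"dy":0,"dz":0,"ax":0,"ay":0,"az":-4},{"grip":0,"dx":0,"dy":0,"dz":0,"ax":0,"ay":0,"az":-9},{"grip":0,"dx":0,"dy":0,"dz":0,"ax":0,"ay":0,"az":-14},{"grip":0,"dx":0,"dy":0,"dz":0,"ax":0,"ay":0,"az":-19},{"grip":0,"dx":0,"dy":0,"dz":0,"ax":0,"ay":0,"az":-23},{"grip":0,"dx":0,"dy":0,"dz":0,"ax":0,"ay":0,"az":-26},{"grip":0,"dx":0,"dy":0,"dz":0,"ax":0,"ay":0,"az":-27.5},{"grip":0,"dx":0,"dy":0,"dz":0,"ax":0,"ay":0,"az":-27.5},{"grip":0,"dx":0,"dy":0,"dz":0,"ax":0,"ay":0,"az":-27.5},{"grip":0,"dx":0,"dy":0,"dz":0,"ax":0,"ay":0,"az":-27.5}]' >/dev/null
python3 st.py '.5525,.0905,.153'
```

```text
t 8.85 pos [0.5524 0.0885 0.1547] yaw 0.541 F [ 4.82 -5.45 -6.28] M [-1.45 -1.79  0.08] w 0.157 q [ 0.51  0.23 -0.35  0.   -0.98  1.6 ]
dxyz mm [ 1.1 -1.6  1.7]
```

```bash
python3 -m creep '[{"grip":15,"dx":0,"dy":0,"dz":0,"ax":0,"ay":0,"az":0},{"grip":25,"dx":0,"dy":0,"dz":0,"ax":0,"ay":0,"az":0},{"grip":40,"dx":0,"dy":0,"dz":0,"ax":0,"ay":0,"az":0},{"grip":50,"dx":0,"dy":0,"dz":0,"ax":0,"ay":0,"az":0},{"grip":50,"dx":0,"dy":0,"dz":-5,"ax":0,"ay":0,"az":0},{"grip":50,"dx":0,"dy":0,"dz":-20,"ax":0,"ay":0,"az":0},{"grip":50,"dx":0,"dy":0,"dz":-40,"ax":0,"ay":0,"az":0},{"grip":50,"dx":0,"dy":0,"dz":-60,"ax":0,"ay":0,"az":0},{"grip":50,"dx":0,"dy":0,"dz":-75,"ax":0,"ay":0,"az":0},{"grip":50,"dx":0,"dy":0,"dz":-80,"ax":0,"ay":0,"az":0}]' >/dev/null
python3 st.py '.5555,-.058,.21'
```

```text
t 10.1 pos [0.5527 0.089  0.2362] yaw 0.541 F [ 0.8  -0.14 -0.97] M [ 0.04  0.04 -0.01] w 0.498 q [ 0.51  0.17 -0.24  0.   -1.16  1.6 ]
dxyz mm [-73.3 127.4  26.6]
```

```bash
python3 -m creep '[{"grip":30,"dx":-8,"dy":14,"dz":0,"ax":0,"ay":0,"az":0},{"grip":0,"dx":-19,"dy":33,"dz":0,"ax":0,"ay":0,"az":0},{"grip":0,"dx":-31,"dy":54,"dz":0,"ax":0,"ay":0,"az":0},{"grip":0,"dx":-43,"dy":75,"dz":0,"ax":0,"ay":0,"az":0},{"grip":0,"dx":-55,"dy":96,"dz":5,"ax":0,"ay":0,"az":0},{"grip":0,"dx":-65,"dy":113,"dz":10,"ax":0,"ay":0,"az":0},{"grip":0,"dx":-71,"dy":123,"dz":15,"ax":0,"ay":0,"az":0},{"grip":0,"dx":-73,"dy":127,"dz":20,"ax":0,"ay":0,"az":0},{"grip":0,"dx":-73,"dy":127,"dz":26,"ax":0,"ay":0,"az":0},{"grip":0,"dx":-73,"dy":127,"dz":26,"ax":0,"ay":0,"az":0}]' >/dev/null
python3 st.py '.5555,-.058,.19'
python3 - <<'E'
from h import *
t=imaging.capture("top");c=imaging.capture("scene")
a=cv2.resize(t["frame"][200:320,240:430],(760,480)) if 0 else cv2.resize(t["frame"][215:315,260:420],(640,400),interpolation=cv2.INTER_CUBIC)[:290]
b=cv2.resize(c["frame"][140:215,300:460],(640,300),interpolation=cv2.INTER_CUBIC)
cv2.imwrite("pics/v4.png",np.vstack([a,b]))
E
```

```text
t 11.35 pos [ 0.5553 -0.0571  0.21  ] yaw 0.541 F [0.72 1.23 0.18] M [0.03 0.02 0.02] w -0.0 q [ 0.25  0.18 -0.28  0.   -1.1   1.86]
dxyz mm [-0.3  0.8 20. ]
```

View pics/v4.png

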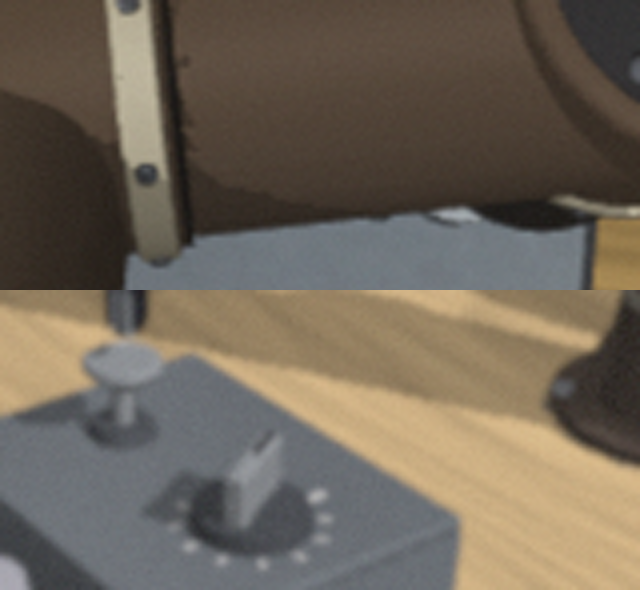

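```bash
python3 - <<'E'
from h import *
c=imaging.capture("scene"); P=lambda X:((proj(c,X)-[300,140]+.5)*4+[0,290]).round(0)
D=np.array([.5525,.0905,0])
for dial in(.4,.524,.65):
    a=.02+dial; u=np.array([-np.cos(a),-np.sin(a),0]); n=np.array([-u[1],u[0],0])
    print(dial,[P(D+s*.033*u+k*.007*n+[0,0,.182]).tolist() for s in(1,-1) for k in (1,-1)])
E
python3 -m creep '[{"grip":0,"dx":0,"dy":1,"dz":3,"ax":0,"ay":0,"az":0},{"grip":0,"dx":0,"dy":1,"dz":7,"ax":0,"ay":0,"az":0},{"grip":0,"dx":0,"dy":1,"dz":11,"ax":0,"ay":0,"az":0},{"grip":0,"dx":0,"dy":1,"dz":15,"ax":0,"ay":0,"az":0},{"grip":0,"dx":0,"dy":1,"dz":18,"ax":0,"ay":0,"az":0},{"grip":0,"dx":0,"dy":1,"dz":20,"ax":0,"ay":0,"az":0},{"grip":0,"dx":0,"dy":1,"dz":22,"ax":0,"ay":0,"az":0},{"grip":0,"dx":0,"dy":1,"dz":24,"ax":0,"ay":0,"az":0},{"grip":0,"dx":0,"dy":1,"dz":26,"ax":0,"ay":0,"az":0},{"grip":0,"dx":0,"dy":1,"dz":26,"ax":0,"ay":0,"az":0}]' >/dev/null
python3 st.py '.5555,-.058,.19'
```

```text
0.4 [[273.0, 428.0], [292.0, 433.0], [223.0, 472.0], [243.0, 478.0]]
0.524 [[267.0, 427.0], [287.0, 431.0], [229.0, 474.0], [249.0, 479.0]]
0.65 [[260.0, 427.0], [281.0, 430.0], [234.0, 476.0], [256.0, 479.0]]
t 12.75 pos [ 0.5564 -0.058   0.1855] yaw 0.542 F [-2.74  0.85  4.79] M [0.3  0.99 0.05] w 0.001 q [ 0.25  0.2  -0.32  0.   -1.05  1.86]
dxyz mm [-0.7 -0.5 -4.5]
```

The dial's top corners match the +0.524 projection, and the tool has just met the plunger (about 5 N). From here I press in small steps.

```bash
python3 -m creep '[{"grip":0,"dx":0,"dy":0,"dz":1,"ax":0,"ay":0,"az":0},{"grip":0,"dx":0,"dy":0,"dz":2,"ax":0,"ay":0,"az":0},{"grip":0,"dx":0,"dy":0,"dz":3,"ax":0,"ay":0,"az":0},{"grip":0,"dx":0,"dy":0,"dz":4,"ax":0,"ay":0,"az":0},{"grip":0,"dx":0,"dy":0,"dz":5,"ax":0,"ay":0,"az":0},{"grip":0,"dx":0,"dy":0,"dz":6,"ax":0,"ay":0,"az":0},{"grip":0,"dx":0,"dy":0,"dz":6,"ax":0,"ay":0,"az":0},{"grip":0,"dx":0,"dy":0,"dz":6,"ax":0,"ay":0,"az":0},{"grip":0,"dx":0,"dy":0,"dz":6,"ax":0,"ay":0,"az":0},{"grip":0,"dx":0,"dy":0,"dz":6,"ax":0,"ay":0,"az":0}]' >/dev/null
python3 st.py '.5555,-.058,.19'
```

```text
t 14.0 pos [ 0.5564 -0.058   0.1805] yaw 0.542 F [-4.21  1.45  8.11] M [ 0.53  1.38 -0.  ] w -0.003 q [ 0.25  0.21 -0.32  0.   -1.04  1.86]
dxyz mm [-0.7 -0.4 -9.5]
```

```bash
python3 -m creep '[{"grip":0,"dx":0,"dy":0,"dz":1,"ax":0,"ay":0,"az":0},{"grip":0,"dx":0,"dy":0,"dz":1.5,"ax":0,"ay":0,"az":0},{"grip":0,"dx":0,"dy":0,"dz":2,"ax":0,"ay":0,"az":0},{"grip":0,"dx":0,"dy":0,"dz":2.5,"ax":0,"ay":0,"az":0},{"grip":0,"dx":0,"dy":0,"dz":3,"ax":0,"ay":0,"az":0},{"grip":0,"dx":0,"dy":0,"dz":3.5,"ax":0,"ay":0,"az":0},{"grip":0,"dx":0,"dy":0,"dz":4,"ax":0,"ay":0,"az":0},{"grip":0,"dx":0,"dy":0,"dz":4,"ax":0,"ay":0,"az":0},{"grip":0,"dx":0,"dy":0,"dz":4,"ax":0,"ay":0,"az":0},{"grip":0,"dx":0,"dy":0,"dz":4,"ax":0,"ay":0,"az":0}]' >/dev/null
python3 st.py '.5555,-.058,.19'
```

```text
t 15.25 pos [ 0.5564 -0.058   0.1776] yaw 0.542 F [-4.38  2.23  8.63] M [ 0.64  1.54 -0.02] w 0.002 q [ 0.25  0.21 -0.33  0.   -1.03  1.86]
dxyz mm [ -0.7  -0.4 -12.4]
```

```bash
python3 -m creep '[{"grip":0,"dx":0,"dy":0,"dz":1,"ax":0,"ay":0,"az":0},{"grip":0,"dx":0,"dy":0,"dz":1.5,"ax":0,"ay":0,"az":0},{"grip":0,"dx":0,"dy":0,"dz":2,"ax":0,"ay":0,"az":0},{"grip":0,"dx":0,"dy":0,"dz":2.5,"ax":0,"ay":0,"az":0},{"grip":0,"dx":0,"dy":0,"dz":3,"ax":0,"ay":0,"az":0},{"grip":0,"dx":0,"dy":0,"dz":3.5,"ax":0,"ay":0,"az":0},{"grip":0,"dx":0,"dy":0,"dz":4,"ax":0,"ay":0,"az":0},{"grip":0,"dx":0,"dy":0,"dz":4,"ax":0,"ay":0,"az":0},{"grip":0,"dx":0,"dy":0,"dz":4,"ax":0,"ay":0,"az":0},{"grip":0,"dx":0,"dy":0,"dz":4,"ax":0,"ay":0,"az":0}]' >/dev/null
python3 st.py '.5555,-.058,.19'
```

```text
t 16.5 pos [ 0.5565 -0.0581  0.176 ] yaw 0.543 F [-8.77  3.47 17.89] M [ 1.09  3.06 -0.01] w 0.002 q [ 0.25  0.21 -0.33  0.01 -1.02  1.86]
dxyz mm [ -0.7  -0.5 -14. ]
```

The force rose sharply to 17.9 N (the spring alone would give about 9 N), so the plunger is on its stop. I hold there, then release.

```bash
python3 -m creep '[{"grip":0,"dx":0,"dy":0,"dz":2.2,"ax":0,"ay":0,"az":0},{"grip":0,"dx":0,"dy":0,"dz":2.2,"ax":0,"ay":0,"az":0},{"grip":0,"dx":0,"dy":0,"dz":2.2,"ax":0,"ay":0,"az":0},{"grip":0,"dx":0,"dy":0,"dz":2.2,"ax":0,"ay":0,"az":0},{"grip":0,"dx":0,"dy":0,"dz":2.2,"ax":0,"ay":0,"az":0},{"grip":0,"dx":0,"dy":0,"dz":2.2,"ax":0,"ay":0,"az":0},{"grip":0,"dx":0,"dy":0,"dz":2.2,"ax":0,"ay":0,"az":0},{"grip":0,"dx":0,"dy":0,"dz":2.2,"ax":0,"ay":0,"az":0},{"grip":0,"dx":0,"dy":0,"dz":2.2,"ax":0,"ay":0,"az":0},{"grip":0,"dx":0,"dy":0,"dz":2.2,"ax":0,"ay":0,"az":0}]' >/dev/null
python3 st.py '.5555,-.058,.19'
python3 -m creep '[{"grip":0,"dx":0,"dy":0,"dz":0,"ax":0,"ay":0,"az":0},{"grip":0,"dx":0,"dy":0,"dz":-3,"ax":0,"ay":0,"az":0},{"grip":0,"dx":0,"dy":0,"dz":-7,"ax":0,"ay":0,"az":0},{"grip":0,"dx":0,"dy":0,"dz":-12,"ax":0,"ay":0,"az":0},{"grip":0,"dx":0,"dy":0,"dz":-18,"ax":0,"ay":0,"az":0},{"grip":0,"dx":0,"dy":0,"dz":-28,"ax":0,"ay":0,"az":0},{"grip":0,"dx":0,"dy":0,"dz":-40,"ax":0,"ay":0,"az":0},{"grip":0,"dx":0,"dy":0,"dz":-55,"ax":0,"ay":0,"az":0},{"grip":0,"dx":0,"dy":0,"dz":-70,"ax":0,"ay":0,"az":0},{"grip":0,"dx":0,"dy":0,"dz":-80,"ax":0,"ay":0,"az":0}]' >/dev/null
python3 st.py '.31,.5,.29'
```

```text
t 17.75 pos [ 0.5565 -0.0581  0.176 ] yaw 0.544 F [-7.94  3.18 17.12] M [ 1.1   3.05 -0.06] w 0.004 q [ 0.25  0.21 -0.33  0.01 -1.02  1.86]
dxyz mm [ -0.7  -0.5 -14. ]
t 19.0 pos [ 0.5562 -0.0578  0.2574] yaw 0.544 F [-0.77 -0.37 -0.14] M [ 0.03 -0.   -0.02] w 0.0 q [ 0.25  0.15 -0.22  0.01 -1.2   1.86]
dxyz mm [  78.1 -604.5  -36.4]
```

```bash
python3 -m creep '[{"grip":0,"dx":5,"dy":-25,"dz":-5,"ax":0,"ay":0,"az":0},{"grip":0,"dx":16,"dy":-70,"dz":-10,"ax":0,"ay":0,"az":0},{"grip":0,"dx":28,"dy":-120,"dz":-15,"ax":0,"ay":0,"az":0},{"grip":0,"dx":40,"dy":-170,"dz":-20,"ax":0,"ay":0,"az":0},{"grip":0,"dx":52,"dy":-220,"dz":-20,"ax":0,"ay":0,"az":0},{"grip":0,"dx":64,"dy":-270,"dz":-20,"ax":0,"ay":0,"az":0},{"grip":0,"dx":76,"dy":-320,"dz":-20,"ax":0,"ay":0,"az":0},{"grip":0,"dx":88,"dy":-370,"dz":-20,"ax":0,"ay":0,"az":0},{"grip":0,"dx":98,"dy":-420,"dz":-20,"ax":0,"ay":0,"az":0},{"grip":0,"dx":105,"dy":-450,"dz":-20,"ax":0,"ay":0,"az":0}]' >/dev/null
python3 st.py '.31,.5,.29'
python3 - <<'E'
from h import *
p=imaging.capture("top"); cv2.imwrite("pics/top5.png",cv2.resize(p["frame"][180:330,240:430],None,fx=4,fy=4,interpolation=cv2.INTER_CUBIC))
for l in("tub_mid","hammer_grip","can_mid"): print(l,[np.round(x["bbox"],1).tolist() for x in imaging.find_in(l,p)[:1]])
E
```

```text
t 20.25 pos [0.412  0.3837 0.275 ] yaw 0.545 F [ 0.59 -0.46 -0.44] M [-0.01 -0.02 -0.01] w -0.003 q [ 1.1   0.15 -0.18  0.01 -1.25  1.01]
dxyz mm [ -26.8 -152.2  -16.2]
tub_mid [[216.4, 233.4, 55.3, 66.0]]
hammer_grip []
can_mid [[321.6, 170.7, 24.4, 43.0]]
```

View pics/top5.png

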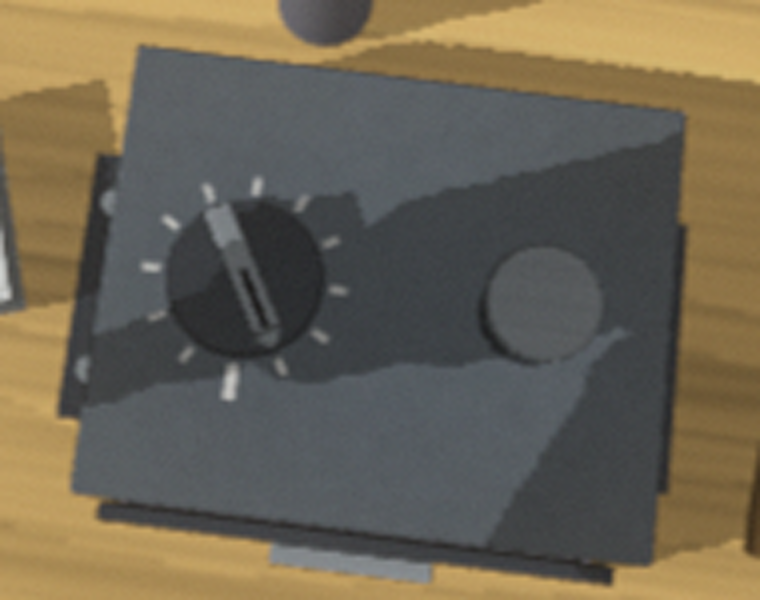

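The drawer front now shows as a strip below the box's front edge, (100,510) to (610,575). The handle has moved from row 540 to row 562. The pointer's nib (270,340) is on the first left mark (281,367), the plunger is back up at (543,304), and the can and tub haven't moved.

```bash
python3 -c "
from plant import job; print(job.job_done())"
```

```text
the job is handed in; nothing more can be done
None
```

The strongbox is unlocked with the drawer ajar, and the job is handed in at about 20 s of the 51 s allowed.

- **Dial:** I pinched the bar and turned it right to about -1.04 rad, then stopped there for over 1 s. I then turned it left through home to about +0.52 rad in one direction, with no overshoot in the readings.
- **Plunger:** I pressed it in small steps. At 14 mm down the force rose from 8.6 N to 17.9 N, showing it was on its stop. I held it at about 17 N for over 1 s and released it.
- **Last check:** The final top picture shows the dial on the first left mark, the plunger back up and the drawer front standing out from the box. The tub and can are where they were, and the gripper is clear of everything.

- **Hammer not confirmed:** In the last picture the detector did not find the hammer. The arm never went near it, and its visible edge at the right of that picture looks unchanged.
- **Refused call:** My first move was refused because its rows lacked some keys; nothing moved.
- **Box size:** The top edges measured about 4 mm short of the stated sizes, but the second camera agreed on the positions.

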